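Roll a vial onto the bar-code reader's line and read it

TASK

With your fingertips, roll the green-capped vial that lies on the bar-code reader's pad onto the black read line, so that it lies still, centred on the line and along it; do not pick it up or drag it. Then press the reader's blue button fully down and let it come up again. Leave the blue-capped vial and everything else on the bench where they are.

Things in the scene. Friction and masses are not known exactly. Their poses are not given: they have to be found in the camera images.
- vial_green: The vial to roll: smooth closed cylinder, 30 mm in diameter, 100 mm long, 35 to 70 g, clear, with a black-ringed white label; the last 20 mm is its green cap, flush. It lies on the pad 62 to 90 mm left or right of the read line, within 6 degrees of parallel. Origin: its centre; x along its axis to the cap; y and z turn as it rolls. Pushed slowly and let go, it stops within a few mm.
- read_line (a point): Middle of the black read line (186 mm long, 5 mm wide) painted on the pad's flat surface, 14 mm above the bench. x runs along the line, away from the button and towards the reader's column; y is across the line, to the left when looking along x; z is up. The pad is rubber-faced and grippy, the vials smooth, so that they roll on it rather than slide. It reaches 118 mm to each side of the line.
- reader: Fixed bar-code reader. Origin: on the bench, 14 mm below the line's middle; same axes. Along both sides of its platform run lips 6 mm wide and 4 mm high, centred 127 mm from the line. A column 20 mm thick stands at x = 188 mm; the white reader head on it, 68 mm wide, hangs 105 to 225 mm above the bench at x = 138 to 240 mm. The button is at x = -138 mm.
- read_button (a joint): Travel of the reader's blue push button, straight down: 0 is up, 0.006 m is fully down; it springs back. It starts to move at about 1.5 N and takes 5 N to press fully.
- read_button_top (a point): Centre of the top face of the round blue button cap (26 mm in diameter), on the key strip at the robot's end of the platform; 36 mm above the bench when up. Its grey collar is 42 mm in diameter and 12 mm high above the strip.
- vial_blue: Only to be left alone. A vial like the green one but with a blue cap, lying on the pad on the other side of the line. Origin: its centre, on its axis; x along the axis towards the cap.
- loose_cap: Only to be left alone. A loose green cap, 30 mm in diameter and 20 mm high, upright on the bench beside the reader. Origin: centre of its underside.
- marker_pen: Only to be left alone. A white marker pen with a black cap, 15 mm thick and 136 mm long, lying on the bench beside the reader. Origin: middle of its underside; x along the pen.
- tube_rack: Only to be left alone. An orange rack, 178 x 98 mm, with six standing green-capped vials, 106 mm high in all, on the bench to one side of the reader. Origin: centre of its underside; x along its long side.
- tip_box: Only to be left alone. A pipette-tip box with a clear lid, 122 x 86 mm and 72 mm high, on the bench to one side of the reader. Origin: centre of its underside; x along its long side.
- jar: Only to be left alone. A brown jar with a white lid, 52 mm in diameter and 62 mm high, standing on the bench. Origin: centre of its underside.

How it is judged:
On the way, in this order (a step that is already met when the one before it is completed fails the run):
1. the green-capped vial has rolled about half a turn (angle between vial_green's own z axis and vertical above 2.2 rad).
2. the green-capped vial lies still on the read line, along it (y of vial_green in the frame of read_line between -0.006 and 0.006 m and x of vial_green in the frame of read_line between -0.03 and 0.03 m and z of vial_green in the frame of read_line below 0.02 m and angle between the x axis of vial_green and the x axis of read_line, either way round below 0.15 rad and linear speed of vial_green below 0.01 m/s and angular speed of vial_green below 0.5 rad/s), for 0.3 s.
3. the blue button is pressed down (value of joint read_button above 0.0045 m and y of vial_green in the frame of read_line between -0.006 and 0.006 m and x of vial_green in the frame of read_line between -0.03 and 0.03 m and z of vial_green in the frame of read_line below 0.02 m and angle between the x axis of vial_green and the x axis of read_line, either way round below 0.15 rad), for 0.03 s.
At the end, for the whole second after the job is handed in: The green-capped vial lies still on the pad, its centre within 6 mm of the read line and 30 mm of the line's middle, its axis within 0.15 rad of it; the blue button has been pressed (4.5 of its 6 mm) with it there and is up again; all else is within 15 mm of where it stood (all of step 2 and value of joint read_button below 0.0015 m and distance of each of vial_blue, loose_cap, marker_pen, tube_rack, tip_box, jar from where it was at the start of the episode below 0.015 m); the robot touches nothing.
It fails at once if the green-capped vial is lifted off the pad (more than 10 mm) or stood up (z of vial_green in the frame of read_line above 0.025 m or angle between vial_green's own x axis and vertical below 1.2 rad or angle between vial_green's own x axis and vertical above 1.94 rad).
It fails at once if the blue button is pressed while the green-capped vial is off the read line (value of joint read_button above 0.003 m and not (y of vial_green in the frame of read_line between -0.006 and 0.006 m and x of vial_green in the frame of read_line between -0.03 and 0.03 m and z of vial_green in the frame of read_line below 0.02 m and angle between the x axis of vial_green and the x axis of read_line, either way round below 0.15 rad)).
It fails at once if the blue-capped vial is moved more than 15 mm (distance of vial_blue from where it was at the start of the episode above 0.015 m).
It fails at once if something else on the bench is moved more than 15 mm (distance of any of loose_cap, marker_pen, tube_rack, tip_box, jar from where it was at the start of the episode above 0.015 m).
It also fails if it takes over 56 s, if anything falls off the work surface, if the arm or the gripper's body presses on something with over 40 N, if the wrist force passes 120 N, or if a joint passes its speed limit or range.

ROBOT

A 6-joint arm with a two-finger parallel gripper is mounted at the origin on the work surface. World frame = base frame: x ahead of the robot, y to its left, z up, the work surface at z = 0. Lengths are in m, angles in rad, forces in N, time in s.
With the tool pointing down it reaches from about 0.2 to 0.875 m from the base axis. Payload 3.4 kg.
Tool frame: the origin (TCP) lies midway between the tips of the shut fingers; the grasp point (between the pads) lies 19 mm behind it (r.grasp_offset is the distance from the TCP to the grasp point, in m); z points along the fingers, x is the direction in which the jaws open and shut, and the axes are right-handed (so a half turn about z gives the same grasp; the last joint's range is limited). The gripper opens to 94 mm and grips with 3 to 60 N. Pads are 16 mm wide; open, the fingers measure 119 mm over their backs; the gripper's body (75 mm by 177 mm) begins 78 mm behind the grasp point.
Start: joints at [1.209, 0.276, 1.505, -0, 1.361, -0.121], TCP at [0.137, 0.558, 0.205] pointing down, gripper open.
Joint ranges: [-2.89, 2.89], [-0.75, 2.08], [0.22, 2.7], [-1.18, 4.32], [0.11, 2.71], [-2.7, 2.7]. Speed limits (rad/s): [2.57, 2.57, 3.14, 3.14, 3.14, 3.14].

INTERFACE

Orientations are given as a unit quaternion [w, x, y, z].
In Python, from bench import r, read_camera gives the robot as it stands.
- The arm moves only by the shell command python3 -m jog 'ROWS' [FORCE]. ROWS is JSON, a list of rows, each an object of numbers: "x", "y", "z": the shift along the tool's x, y, z in m; "spin": the turn about the tool's z in degrees; "gripper": the closure, from 0 (fully open) to 1 (shut). A call has 1 to 20 rows; each row is the pose to reach, as a shift and turn from the pose measured when the call began, along the tool's axes at that moment; what a row does not reach only later rows make up. A row lasts 1/12 s, in which the tool goes at most 41.7 mm and 7.16 degrees, less where a joint would pass 70% of its speed; a pose out of reach is approached as far as the arm can. A call with a gripper value outside its range is refused whole. The fingers move at their own pace and stop on an object; FORCE is the grip in N (left out, the last holds). Time passes only in rows, so rows that repeat a pose let the fingers close. It gives the time, the measured TCP pose, the force and the opening at its end, in the units of the state.
- r.sense(): the state, without advancing time (a new reading comes with each control period).
- read_camera(name): name is "side" or "top"; returns a dict with "img" (480x640x3 uint8, blue, green, red), "intrinsics" (3x3 intrinsics, pixels), "cam_to_world" (4x4, takes a point from camera to world coordinates). Camera axes: x right, y down, z forward; pixel columns grow to the right and rows downward; lengths in m; the calibration is good to about 2 mm. A picture is of the moment at which its call begins. There is no depth.
- r.close_job(): hands the job in, once; it reports no verdict.
The state is a dict: "clock": time; "joint_positions": joint angles; "joint_vel": joint speeds; "joint_torque": joint torques, N m; "eef_pos": TCP position; "ee_rot": TCP orientation; "ft_force": force on the tool from outside, world axes, zero at the start; "torque": the same for the moment, N m; "opening": finger opening in m.
Only numpy, scipy, OpenCV 4.12 (cv2) and the standard library are available. Lean on these libraries where they do the work, as an engineer would, in place of code of your own. Each camera call takes 0.05 s, during which the arm holds its last target.

## Working session

There is one attempt and no reset: what is moved stays moved. The work goes in short steps, Python scripts to look and compute and a shell command to move; the robot and the scene stay as the last step left them, time stands still between calls to the robot, and variables do not carry over. Pictures are saved under pics/ and viewed, and the job is handed in when it is done.

```bash
mkdir -p pics; ls
python3 - <<'E'
from bench import r, read_camera
import cv2
s=r.sense()
print(s['clock'],s['eef_pos'],s['ee_rot'],s['ft_force'],s['opening'])
for n in('side','top'):
    c=read_camera(n); cv2.imwrite(f'pics/{n}0.png',c['img']); print(n,c['intrinsics'],c['cam_to_world'])
E
```

```text
pics
0.0 [0.13692236 0.55787015 0.20460599] [ 4.68267896e-04  7.86910818e-01  6.17066068e-01 -7.82796983e-04] [-0.13638302  0.05957743  0.401585  ] 0.09392355144250833
side [[467.9255903    0.         320.4521921 ]
 [  0.         467.9255903  238.45363233]
 [  0.           0.           1.        ]] [[ 0.87558784 -0.25851815  0.40806165  0.19640803]
 [-0.48300103 -0.48161128  0.73127326 -0.7301018 ]
 [ 0.00747968 -0.83738817 -0.54655751  0.61764066]
 [ 0.          0.          0.          1.        ]]
top [[457.34368804   0.         313.83292743]
 [  0.         457.34368804 230.73407387]
 [  0.           0.           1.        ]] [[-0.01017074 -0.9856529   0.16847826  0.4435624 ]
 [-0.99974118  0.01345216  0.01834692  0.03356139]
 [-0.02035009 -0.16824805 -0.98553461  0.85558943]
 [ 0.          0.          0.          1.        ]]
```

View pics/side0.png

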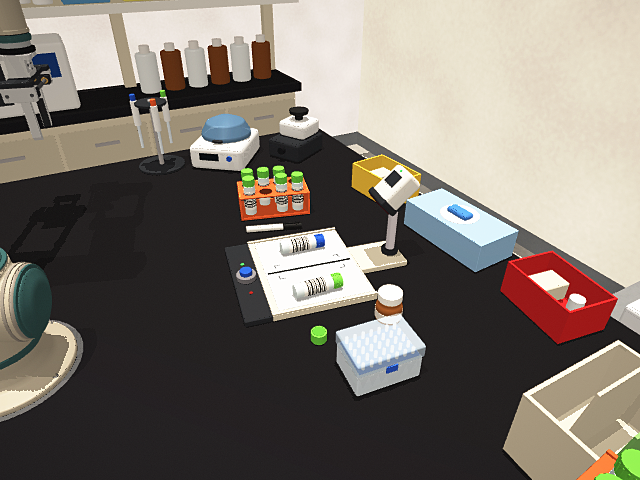

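View pics/top0.png

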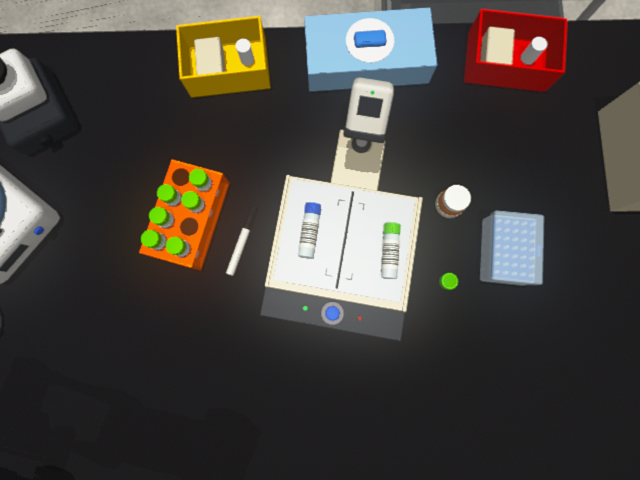

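```bash
cat > h.py <<'E'
import numpy as np, cv2
from bench import r, read_camera
def cast(c,uv,z):
    K=c['intrinsics'];T=c['cam_to_world']
    uv=np.atleast_2d(np.asarray(uv,float))
    d=(T[:3,:3]@np.linalg.inv(K)@np.c_[uv,np.ones(len(uv))].T).T
    o=T[:3,3]; return o+d*((z-o[2])/d[:,2])[:,None]
def comps(m,amin=15):
    n,l,s,ce=cv2.connectedComponentsWithStats(m.astype(np.uint8))
    return [(ce[i],s[i],l==i) for i in range(1,n) if s[i][4]>=amin]
E
python3 - <<'E'
from h import *
c=read_camera('top');im=c['img'];h=cv2.cvtColor(im,cv2.COLOR_BGR2HSV)
H,S,V=[h[...,i].astype(int) for i in range(3)]
for nm,m in(('green',(H>40)&(H<80)&(S>120)&(V>80)),('blue',(H>105)&(H<130)&(S>120)&(V>80))):
    for ce,s,_ in comps(m):
        print(nm,ce.round(1),s, cast(c,ce,.029)[0].round(4))
dark=(V<110); roi=np.zeros_like(dark); roi[180:305,275:415]=1
for ce,s,mm in comps(dark&roi,8): 
    print('dark',ce.round(1),s)
cv2.imwrite('pics/crop.png',cv2.resize(im[160:350,250:430],None,fx=3,fy=3,interpolation=cv2.INTER_CUBIC))
E
```

```text
green [198.4 178. ] [189 170  19  18 254] [0.6884 0.2651 0.029 ]
green [166.2 193.1] [156 185  21  18 279] [0.6601 0.3246 0.029 ]
green [190.8 200.1] [181 192  20  18 256] [0.646 0.278 0.029]
green [158.4 215.7] [148 207  21  18 282] [0.6172 0.3374 0.029 ]
green [391.6 227.8] [384 223  16  11 155] [ 0.5883 -0.0935  0.029 ]
green [150.5 238.5] [140 230  22  18 288] [0.5745 0.3499 0.029 ]
green [175.2 245.6] [165 237  21  18 265] [0.5606 0.3036 0.029 ]
green [448.6 280.8] [439 272  20  18 266] [ 0.4906 -0.1913  0.029 ]
green [304.8 307.8] [303 306   5   5  17] [0.4457 0.0665 0.029 ]
blue [370.   38.3] [355  30  31  17 446] [ 0.968  -0.0656  0.029 ]
blue [312.4 207.7] [305 203  16  11 139] [0.6282 0.0512 0.029 ]
blue [ 38.3 230.2] [ 34 227  10   8  56] [0.5928 0.5607 0.029 ]
blue [332.1 312.9] [326 306  14  14 147] [0.4363 0.018  0.029 ]
dark [277.9 196.8] [275 180  10  50 266]
dark [325.  180.4] [318 180  13   2  20]
dark [397.7 186.5] [378 180  37  17 500]
dark [344.9 236.6] [336 192  18  96 118]
dark [412.  287.4] [408 257   7  48 189]
dark [302.6 298.9] [275 289  86  16 679]
```

View pics/crop.png

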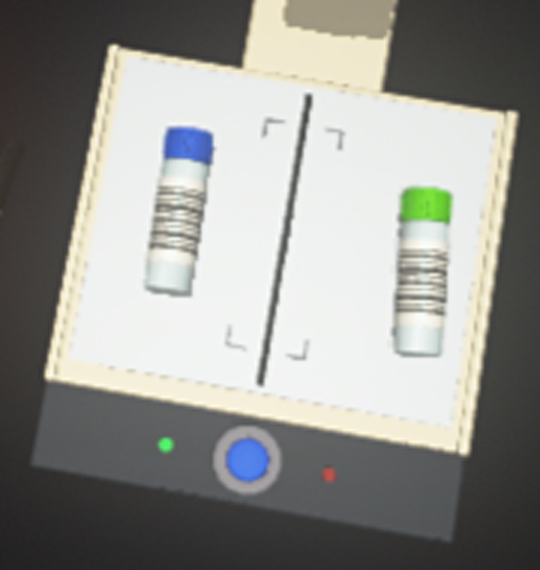

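```bash
cat >> h.py <<'E'
def line(c):
    im=c['img'];V=im.max(2).astype(int)
    roi=np.zeros(V.shape,bool); roi[188:292,330:358]=1
    q=max(comps((V<110)&roi,8),key=lambda t:t[1][4])[2]
    ys,xs=np.nonzero(q)
    return cast(c,np.c_[xs,ys],.014)
E
python3 - <<'E'
from h import *
c=read_camera('top')
P=line(c)
m=P.mean(0);u=np.linalg.svd((P-m)[:,:2])[2][0];u*=np.sign(u[0])
t=(P-m)[:,:2]@u; print('len',np.ptp(t)); o=m[:2]+u*(t.max()+t.min())/2
v=np.array([-u[1],u[0]]);print('o',o,'u',u,'yaw',np.degrees(np.arctan2(u[1],u[0])))
f=lambda uv,z:(lambda d:np.array([d@u,d@v]).round(4))(cast(c,uv,z)[0][:2]-o)
print('button',f([332.1,312.9],.036),cast(c,[332.1,312.9],.036)[0])
h=cv2.cvtColor(c['img'],cv2.COLOR_BGR2HSV)
H,S,V=[h[...,i].astype(int) for i in range(3)]
for n,cap,e0,e1 in(('g',[391.6,227.8],[392.3,222.3],[389.3,278.5]),('b',[312.4,207.7],[313.3,202.5],[305.7,257.7])):
    for z in(.029,): print(n,'cap',f(cap,z+.003),'end',f(e0,z),f(e1,.022))
E
```

```text
len 0.18160600014400502
o [ 0.57169569 -0.00775771] u [ 0.98230345 -0.18729638] yaw -10.795045914581221
button [-0.1378  0.    ] [0.43629877 0.01810795 0.036     ]
g cap [ 0.0318 -0.0806] end [ 0.0428 -0.0807] [-0.0591 -0.0917]
b cap [0.0438 0.0683] end [0.0544 0.0686] [-0.0484  0.0643]
```

```bash
cat >> h.py <<'E'
O=np.array([0.5717,-0.0078]);U=np.array([.9823,-.1873]);W=np.array([.1873,.9823])
from scipy.spatial.transform import Rotation as R
def lf(p): d=np.asarray(p)[:2]-O; return np.array([d@U,d@W])
def state():
    s=r.sense();q=s['ee_rot'];M=R.from_quat([q[1],q[2],q[3],q[0]]).as_matrix()
    print('clk',round(s['clock'],2),'lf',lf(s['eef_pos']).round(4),'z',round(s['eef_pos'][2],4),'head-line deg',round(np.degrees(np.arctan2(M[1,0],M[0,0]))+10.795,2),'F',np.round(s['ft_force'],2),'op',round(s['opening'],4),'q',np.round(s['joint_positions'],2))
    return s,M
def go(x,y,z):
    s,M=state();t=np.r_[O+x*U+y*W,z]
    print('shift tool',(M.T@(t-s['eef_pos'])).round(4))
E
python3 - <<'E'
from h import *
go(-.005,-.122,.12)
c=read_camera('top'); print('jar',lf(cast(c,[457,195],.062)[0]))
E
```

```text
clk 0.2 lf [-0.533   0.4745] z 0.205 head-line deg 87.0 F [ 0.71  0.23 -0.08] op 0.094 q [ 1.21  0.28  1.51  0.    1.36 -0.12]
shift tool [-0.568   0.5585  0.0855]
jar [ 0.10427264 -0.18205719]
```

```bash
python3 -m jog '[{"x":-0.568,"y":0.5585,"z":0.04,"spin":87,"gripper":0.36},{"x":-0.568,"y":0.5585,"z":0.04,"spin":87,"gripper":0.36},{"x":-0.568,"y":0.5585,"z":0.04,"spin":87,"gripper":0.36},{"x":-0.568,"y":0.5585,"z":0.04,"spin":87,"gripper":0.36},{"x":-0.568,"y":0.5585,"z":0.04,"spin":87,"gripper":0.36},{"x":-0.568,"y":0.5585,"z":0.04,"spin":87,"gripper":0.36},{"x":-0.568,"y":0.5585,"z":0.04,"spin":87,"gripper":0.36},{"x":-0.568,"y":0.5585,"z":0.04,"spin":87,"gripper":0.36},{"x":-0.568,"y":0.5585,"z":0.04,"spin":87,"gripper":0.36},{"x":-0.568,"y":0.5585,"z":0.04,"spin":87,"gripper":0.36},{"x":-0.568,"y":0.5585,"z":0.04,"spin":87,"gripper":0.36},{"x":-0.568,"y":0.5585,"z":0.04,"spin":87,"gripper":0.36},{"x":-0.568,"y":0.5585,"z":0.04,"spin":87,"gripper":0.36},{"x":-0.568,"y":0.5585,"z":0.04,"spin":87,"gripper":0.36},{"x":-0.568,"y":0.5585,"z":0.04,"spin":87,"gripper":0.36},{"x":-0.568,"y":0.5585,"z":0.04,"spin":87,"gripper":0.36},{"x":-0.568,"y":0.5585,"z":0.04,"spin":87,"gripper":0.36},{"x":-0.568,"y":0.5585,"z":0.04,"spin":87,"gripper":0.36},{"x":-0.568,"y":0.5585,"z":0.04,"spin":87,"gripper":0.36},{"x":-0.568,"y":0.5585,"z":0.04,"spin":87,"gripper":0.36}]'; python3 -c "
from h import *
go(-.005,-.122,.06)"
```

```text
clock: 1.92
eef_pos: [0.5476, -0.1329, 0.1647]
ee_rot: [0.002, 0.995, -0.096, 0.001]
ft_force: [-0.2, -0.6, 0.2]
opening: 0.06
clk 1.92 lf [-0.0003 -0.1274] z 0.1647 head-line deg -0.24 F [-0.21 -0.59  0.21] op 0.06 q [-0.36  0.28  1.6  -0.    1.26 -0.17]
shift tool [-0.0051 -0.0058  0.1046]
```

```bash
python3 -m jog '[{"x":-0.005,"y":-0.005,"z":0.04,"spin":-0.2},{"x":-0.005,"y":-0.005,"z":0.08,"spin":-0.2},{"x":-0.005,"y":-0.005,"z":0.105,"spin":-0.2},{"x":-0.005,"y":-0.005,"z":0.105,"spin":-0.2},{"x":-0.005,"y":-0.005,"z":0.105,"spin":-0.2}]'; python3 -c "
from h import *
go(-.005,-.122,.024)
for n in('side','top'):
    c=read_camera(n); x,y=((230,200),(250,150))[n=='top']
    cv2.imwrite(f'pics/{n}1.png',cv2.resize(c['img'][y:y+190,x:x+220],None,fx=3,fy=3))"
```

```text
clk 1.92 lf [-0.0003 -0.1274] z 0.1647 head-line deg -0.24 F [-0.21 -0.59  0.21] op 0.06 q [-0.36  0.28  1.6  -0.    1.26 -0.17]
shift tool [-0.0052 -0.006   0.1406]invalid input
```

View pics/side1.png

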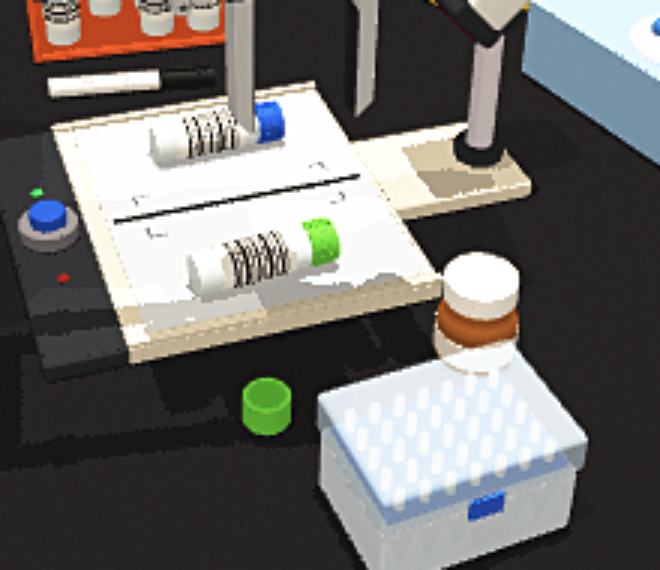

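View pics/top1.png

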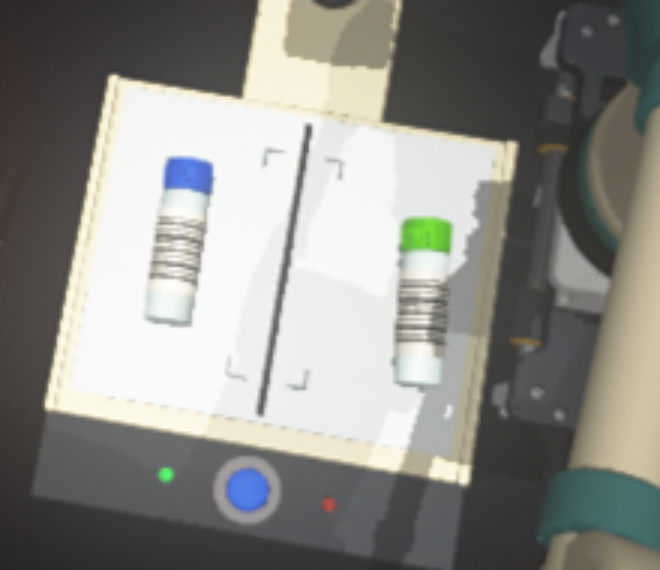

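The side view shows the fingers above the pad. The top view shows the vial still in place. The call was refused, so I'll include the gripper in every row.

```bash
python3 -m jog '[{"x":-0.005,"y":-0.005,"z":0.04,"spin":0,"gripper":0.36},{"x":-0.005,"y":-0.005,"z":0.08,"spin":0,"gripper":0.36},{"x":-0.005,"y":-0.005,"z":0.105,"spin":0,"gripper":0.36},{"x":-0.005,"y":-0.005,"z":0.105,"spin":0,"gripper":0.36},{"x":-0.005,"y":-0.005,"z":0.105,"spin":0,"gripper":0.36}]'; python3 -c "
from h import *
for n in('side','top'):
    c=read_camera(n); x,y=((230,200),(250,150))[n=='top']
    cv2.imwrite(f'pics/{n}2.png',cv2.resize(c['img'][y:y+190,x:x+220],None,fx=3,fy=3))
go(-.005,-.122,.024)"
```

```text
clock: 2.43
eef_pos: [0.5387, -0.1205, 0.0592]
ee_rot: [-0.0, 0.995, -0.095, -0.002]
ft_force: [0.1, 0.1, 0.2]
opening: 0.0601
clk 2.53 lf [-0.0084 -0.1177] z 0.0616 head-line deg -0.11 F [-0.1  -0.03  0.1 ] op 0.0604 q [-0.35  0.36  1.76 -0.    1.01 -0.16]
shift tool [0.0033 0.0043 0.0376]
```

View pics/side2.png

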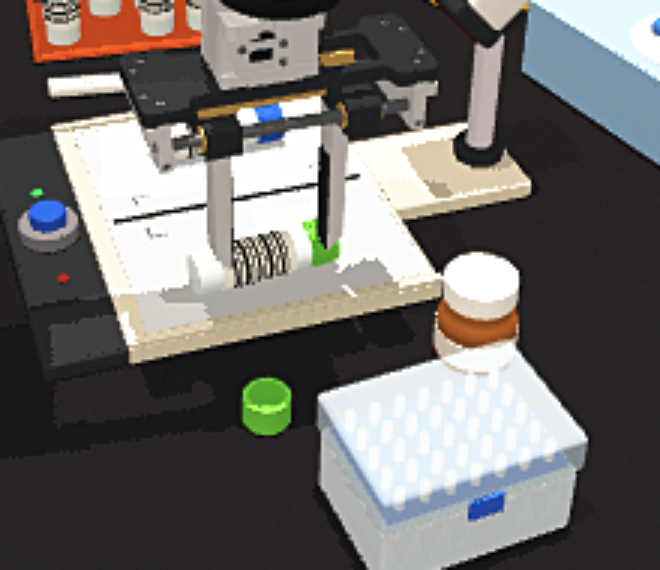

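View pics/top2.png

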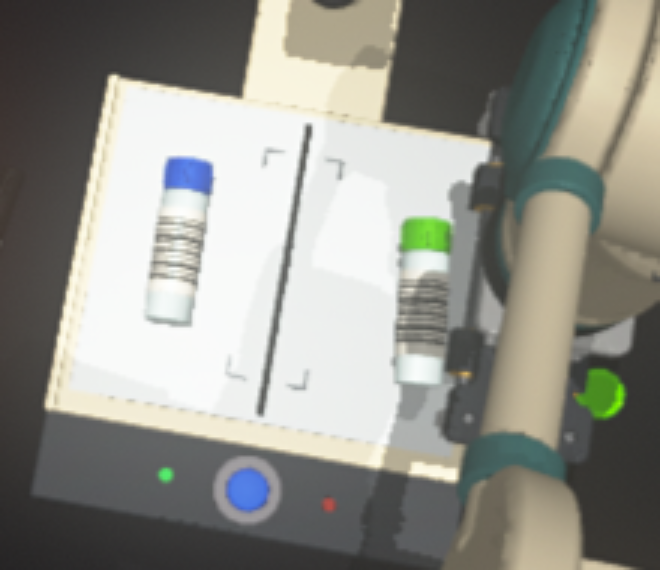

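```bash
python3 -c "
from h import *
c=read_camera('side')
for p in [(222,262),(333,245)]: print(lf(cast(c,[230+p[0]/3,200+p[1]/3],.0615)[0]))
go(-.005,-.122,.024)"
```

```text
[-0.04630325 -0.12116882]
[ 0.02572071 -0.12609414]
clk 2.58 lf [-0.0079 -0.118 ] z 0.062 head-line deg -0.13 F [ 0.19  0.03 -0.01] op 0.0604 q [-0.35  0.36  1.76 -0.    1.01 -0.16]
shift tool [0.0028 0.004  0.038 ]
```

```bash
python3 -m jog '[{"x":0.003,"y":0.004,"z":0,"gripper":0.36},{"x":0.003,"y":0.004,"z":0.01,"gripper":0.36},{"x":0.003,"y":0.004,"z":0.02,"gripper":0.36},{"x":0.003,"y":0.004,"z":0.03,"gripper":0.36},{"x":0.003,"y":0.004,"z":0.037,"gripper":0.36},{"x":0.003,"y":0.004,"z":0.037,"gripper":0.36},{"x":0.003,"y":0.004,"z":0.037,"gripper":0.36}]'; python3 -c "
from h import *
for n in('side','top'):
    c=read_camera(n); x,y=((230,200),(250,150))[n=='top']
    cv2.imwrite(f'pics/{n}3.png',cv2.resize(c['img'][y:y+190,x:x+220],None,fx=3,fy=3))
go(-.005,-.09,.024)"
```

```text
clk 2.68 lf [-0.008  -0.1183] z 0.0618 head-line deg -0.15 F [-1.14 -0.71  0.5 ] op 0.0604 q [-0.35  0.36  1.76 -0.    1.01 -0.16]
shift tool [ 0.0028 -0.0283  0.0378]invalid input
```

View pics/side3.png

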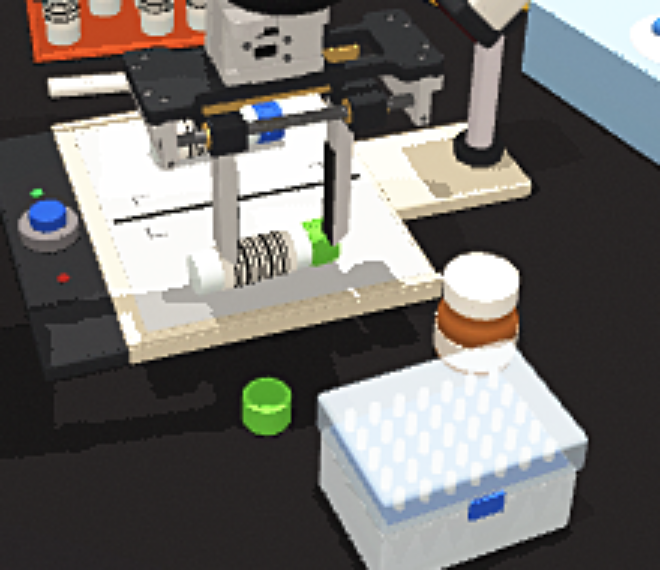

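View pics/top3.png

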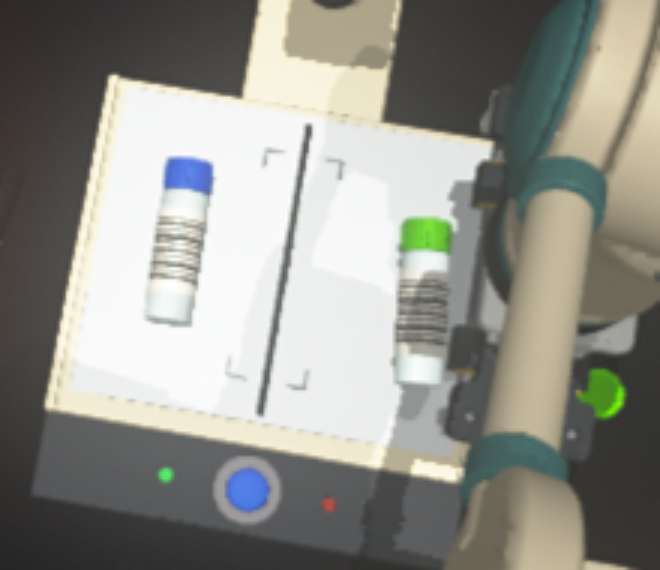

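```bash
python3 -m jog '[{"x":0.003,"y":0.004,"z":0,"spin":0,"gripper":0.36},{"x":0.003,"y":0.004,"z":0.01,"spin":0,"gripper":0.36},{"x":0.003,"y":0.004,"z":0.02,"spin":0,"gripper":0.36},{"x":0.003,"y":0.004,"z":0.03,"spin":0,"gripper":0.36},{"x":0.003,"y":0.004,"z":0.037,"spin":0,"gripper":0.36},{"x":0.003,"y":0.004,"z":0.037,"spin":0,"gripper":0.36},{"x":0.003,"y":0.004,"z":0.037,"spin":0,"gripper":0.36}]'; python3 -c "
from h import *
for n in('side','top'):
    c=read_camera(n); x,y=((230,200),(250,150))[n=='top']
    cv2.imwrite(f'pics/{n}4.png',cv2.resize(c['img'][y:y+190,x:x+220],None,fx=3,fy=3))
go(-.005,-.09,.024)"
```

```text
clock: 3.27
eef_pos: [0.5432, -0.1268, 0.0237]
ee_rot: [0.0, 0.995, -0.095, 0.0]
ft_force: [-0.2, 0.5, 0.6]
opening: 0.0601
clk 3.37 lf [-0.0047 -0.1224] z 0.0247 head-line deg -0.15 F [ 0.52  1.24 -0.44] op 0.0603 q [-0.35  0.41  1.8  -0.    0.93 -0.16]
shift tool [-0.0004 -0.0324  0.0007]
```

View pics/side4.png

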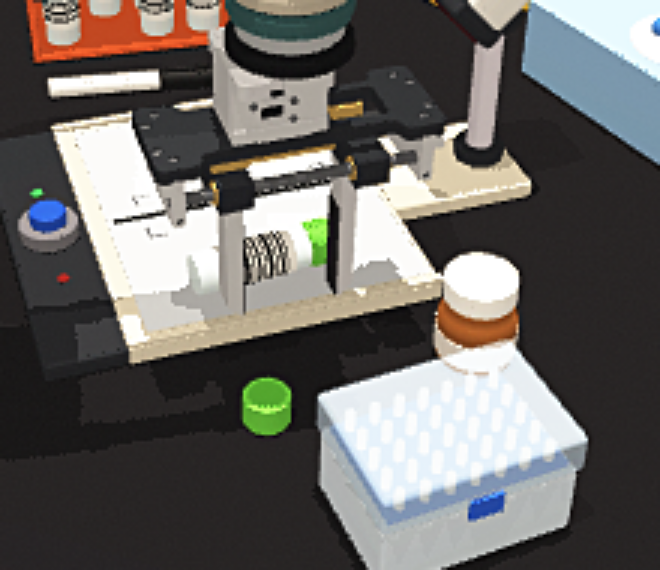

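View pics/top4.png

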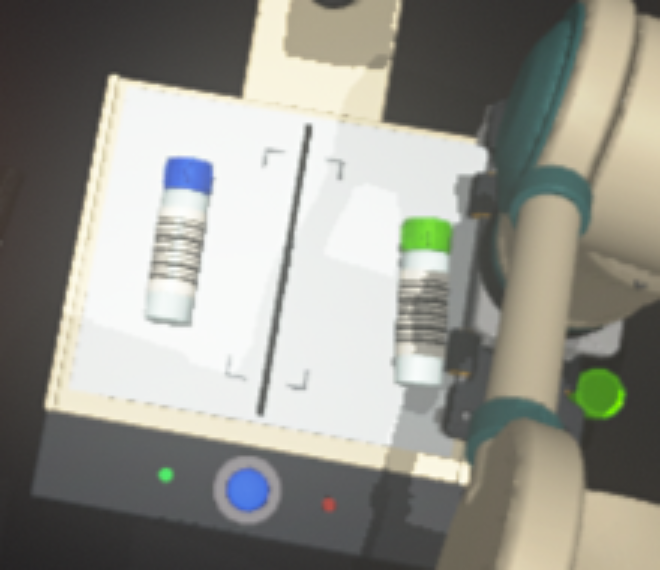

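The fingers stand behind the vial, clear of it. I'll push slowly to the left (tool -y).

```bash
python3 -m jog '[{"x":0,"y":-0.003,"z":0,"spin":0,"gripper":0.36},{"x":0,"y":-0.006,"z":0,"spin":0,"gripper":0.36},{"x":0,"y":-0.009,"z":0,"spin":0,"gripper":0.36},{"x":0,"y":-0.0115,"z":0,"spin":0,"gripper":0.36},{"x":0,"y":-0.014,"z":0,"spin":0,"gripper":0.36},{"x":0,"y":-0.0165,"z":0,"spin":0,"gripper":0.36},{"x":0,"y":-0.019,"z":0,"spin":0,"gripper":0.36},{"x":0,"y":-0.0215,"z":0,"spin":0,"gripper":0.36},{"x":0,"y":-0.024,"z":0,"spin":0,"gripper":0.36},{"x":0,"y":-0.0265,"z":0,"spin":0,"gripper":0.36},{"x":0,"y":-0.029,"z":0,"spin":0,"gripper":0.36},{"x":0,"y":-0.0315,"z":0,"spin":0,"gripper":0.36},{"x":0,"y":-0.034,"z":0,"spin":0,"gripper":0.36},{"x":0,"y":-0.0365,"z":0,"spin":0,"gripper":0.36},{"x":0,"y":-0.039,"z":0,"spin":0,"gripper":0.36},{"x":0,"y":-0.041,"z":0,"spin":0,"gripper":0.36},{"x":0,"y":-0.043,"z":0,"spin":0,"gripper":0.36},{"x":0,"y":-0.0445,"z":0,"spin":0,"gripper":0.36},{"x":0,"y":-0.0455,"z":0,"spin":0,"gripper":0.36},{"x":0,"y":-0.046,"z":0,"spin":0,"gripper":0.36}]'; python3 -c "
from h import *
for n in('side','top'):
    c=read_camera(n); x,y=((230,200),(250,150))[n=='top']
    cv2.imwrite(f'pics/{n}5.png',cv2.resize(c['img'][y:y+190,x:x+220],None,fx=3,fy=3))
go(-.005,-.029,.024)"
```

```text
clock: 5.03
eef_pos: [0.5529, -0.0818, 0.0247]
ee_rot: [0.001, 0.995, -0.095, 0.001]
ft_force: [-0.2, 0.5, -0.0]
opening: 0.0603
clk 5.13 lf [-0.0046 -0.0763] z 0.0247 head-line deg -0.14 F [ 0.13 -0.04 -0.96] op 0.0602 q [-0.27  0.41  1.8  -0.    0.93 -0.08]
shift tool [-0.0005 -0.0473  0.0006]
```

View pics/side5.png

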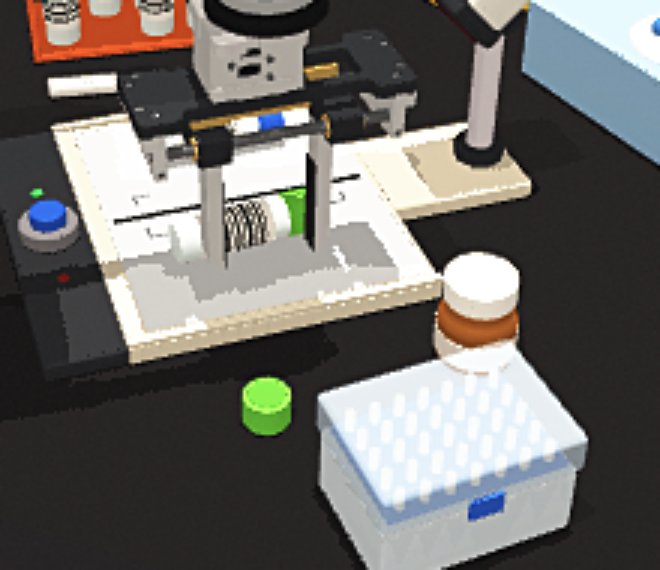

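View pics/top5.png

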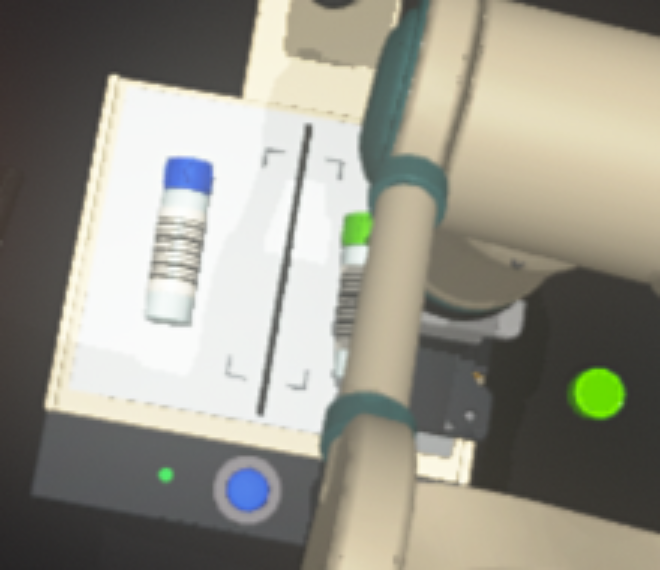

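```bash
python3 -c "
from h import *
c=read_camera('top')
im=c['img'];h=cv2.cvtColor(im,cv2.COLOR_BGR2HSV)
H,S,V=[h[...,i].astype(int) for i in range(3)]
m=(H>40)&(H<80)&(S>120)&(V>60); m[:,:280]=0; m[:,410:]=0;m[290:]=0
for ce,s,_ in comps(m): print(ce,s)
# cap's left edge and bottom-end
for p in [(344,217),(343,245),(340,275),(336,325),(335,378)]:
  print(p, lf(cast(c,[250+p[0]/3,150+p[1]/3],.031)[0]))
state()"
```

```text
[368.90361446 225.60240964] [364 221  10  10  83]
(344, 217) [ 0.03352209 -0.03080068]
(343, 245) [ 0.01630433 -0.03295708]
(340, 275) [-0.00221491 -0.03410256]
(336, 325) [-0.03267527 -0.03658501]
(335, 378) [-0.06422072 -0.04108871]
clk 5.18 lf [-0.0046 -0.0764] z 0.0247 head-line deg -0.14 F [ 0.52 -0.71 -0.06] op 0.06 q [-0.27  0.41  1.8  -0.    0.93 -0.08]
```

```bash
python3 -c "
from h import *
c=read_camera('top')
cv2.imwrite('pics/z6.png',cv2.resize(c['img'][210:290,325:395],None,fx=8,fy=7,interpolation=cv2.INTER_CUBIC))"
```

```text
(no output)
```

View pics/z6.png

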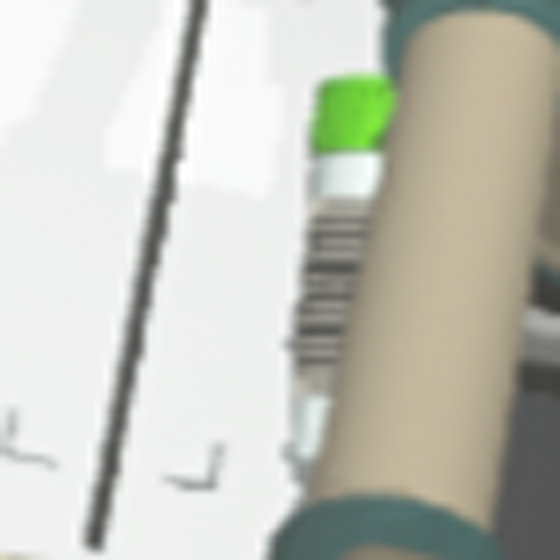

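```bash
python3 -m jog '[{"x":0,"y":-0.002,"z":0,"spin":0,"gripper":0.36},{"x":0,"y":-0.005,"z":0,"spin":0,"gripper":0.36},{"x":0,"y":-0.008,"z":0,"spin":0,"gripper":0.36},{"x":0,"y":-0.011,"z":0,"spin":0,"gripper":0.36},{"x":0,"y":-0.014,"z":0,"spin":0,"gripper":0.36},{"x":0,"y":-0.017,"z":0,"spin":0,"gripper":0.36},{"x":0,"y":-0.020,"z":0,"spin":0,"gripper":0.36},{"x":0,"y":-0.023,"z":0,"spin":0,"gripper":0.36},{"x":0,"y":-0.026,"z":0,"spin":0,"gripper":0.36},{"x":0,"y":-0.029,"z":0,"spin":0,"gripper":0.36},{"x":0,"y":-0.032,"z":0,"spin":0,"gripper":0.36},{"x":0,"y":-0.035,"z":0,"spin":0,"gripper":0.36},{"x":0,"y":-0.0375,"z":0,"spin":0,"gripper":0.36},{"x":0,"y":-0.040,"z":0,"spin":0,"gripper":0.36},{"x":0,"y":-0.042,"z":0,"spin":0,"gripper":0.36},{"x":0,"y":-0.044,"z":0,"spin":0,"gripper":0.36},{"x":0,"y":-0.0455,"z":0,"spin":0,"gripper":0.36},{"x":0,"y":-0.0465,"z":0,"spin":0,"gripper":0.36},{"x":0,"y":-0.047,"z":0,"spin":0,"gripper":0.36},{"x":0,"y":-0.0475,"z":0,"spin":0,"gripper":0.36}]'; python3 -c "
from h import *
for n in('side','top'):
    c=read_camera(n); x,y=((230,200),(250,150))[n=='top']
    cv2.imwrite(f'pics/{n}7.png',cv2.resize(c['img'][y:y+190,x:x+220],None,fx=3,fy=3))
go(-.005,-.04,.024)"
```

```text
clock: 6.9
eef_pos: [0.5619, -0.0353, 0.0246]
ee_rot: [0.001, 0.995, -0.095, 0.001]
ft_force: [0.1, 0.3, -0.0]
opening: 0.0603
clk 7.0 lf [-0.0045 -0.0289] z 0.0246 head-line deg -0.15 F [-0.07 -0.61 -0.68] op 0.0604 q [-0.19  0.42  1.79 -0.    0.93  0.01]
shift tool [-0.0005  0.0111  0.0006]
```

View pics/side7.png

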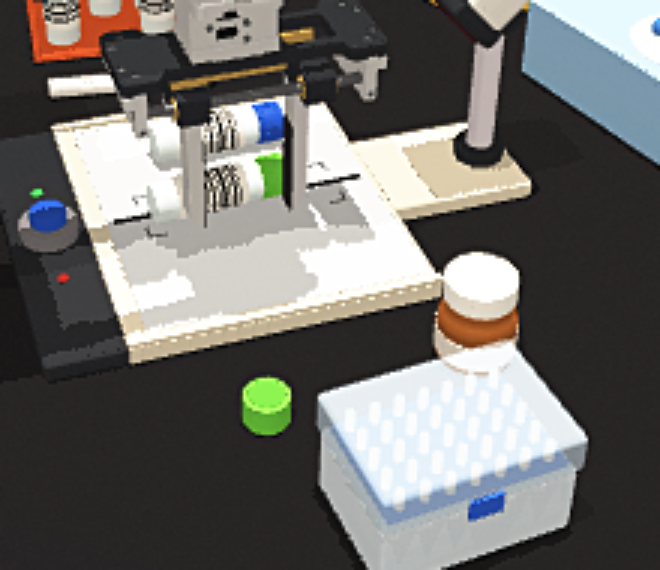

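View pics/top7.png

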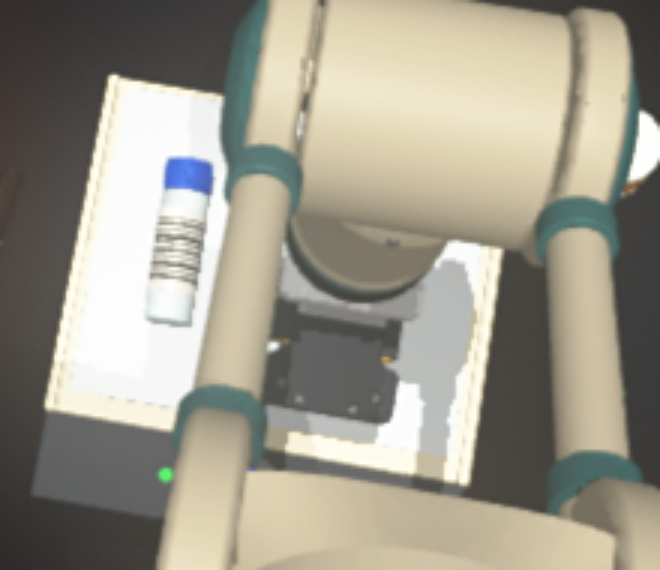

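```bash
python3 -m jog '[{"x":0,"y":0.004,"z":0,"spin":0,"gripper":0.36},{"x":0,"y":0.012,"z":0,"spin":0,"gripper":0.36},{"x":0,"y":0.02,"z":-0.01,"spin":0,"gripper":0.36},{"x":0,"y":0.04,"z":-0.03,"spin":0,"gripper":0.36},{"x":0,"y":0.07,"z":-0.06,"spin":0,"gripper":0.36},{"x":0,"y":0.1,"z":-0.09,"spin":0,"gripper":0.36},{"x":0,"y":0.12,"z":-0.1,"spin":0,"gripper":0.36},{"x":0,"y":0.12,"z":-0.1,"spin":0,"gripper":0.36},{"x":0,"y":0.12,"z":-0.1,"spin":0,"gripper":0.36}]'; python3 -c "
from h import *
for n in('side','top'):
    c=read_camera(n); x,y=((230,200),(250,150))[n=='top']
    cv2.imwrite(f'pics/{n}8.png',c['img']) 
    cv2.imwrite(f'pics/{n}8z.png',cv2.resize(c['img'][y:y+140,x:x+170],None,fx=4.5,fy=4.2,interpolation=cv2.INTER_CUBIC))
h=cv2.cvtColor(c['img'],cv2.COLOR_BGR2HSV)
H,S,V=[h[...,i].astype(int) for i in range(3)]
for nm,m in(('green',(H>40)&(H<80)&(S>120)&(V>60)),('blue',(H>105)&(H<130)&(S>120)&(V>60))):
    for ce,s,_ in comps(m):
        if 290<ce[0]<400 and 180<ce[1]<330: print(nm,ce.round(1),s, lf(cast(c,ce,.032)[0]).round(4))
state()"
```

```text
clock: 7.75
eef_pos: [0.5389, -0.1546, 0.1261]
ee_rot: [0.001, 0.995, -0.097, 0.002]
ft_force: [0.2, 0.6, -0.1]
opening: 0.0602
green [346.4 223.9] [339 219  16  11 148] [0.0246 0.0016]
blue [312.2 207.7] [305 203  15  11 136] [0.0437 0.0686]
blue [332.1 312.9] [326 306  14  14 147] [-0.1379  0.    ]
clk 7.85 lf [-0.006  -0.1484] z 0.1242 head-line deg -0.18 F [ 0.94  0.3  -0.49] op 0.0605 q [-0.4   0.31  1.67  0.    1.16 -0.21]
```

View pics/top8z.png

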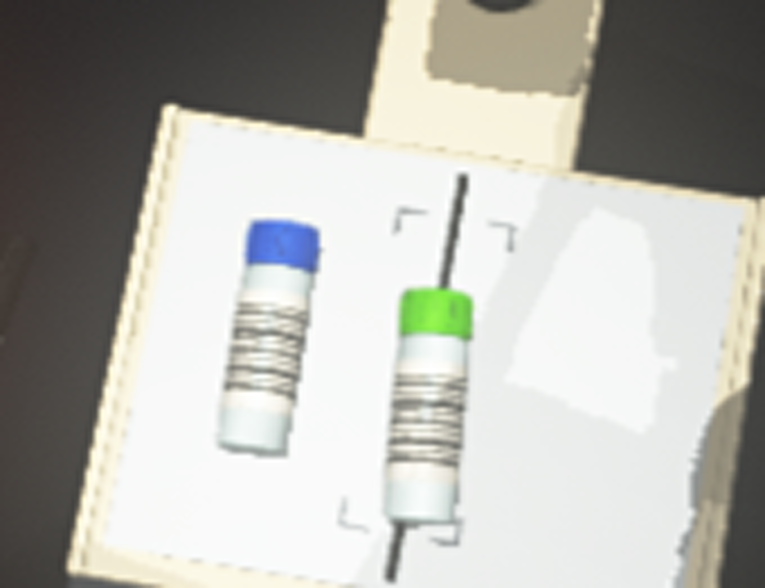

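View pics/side8z.png

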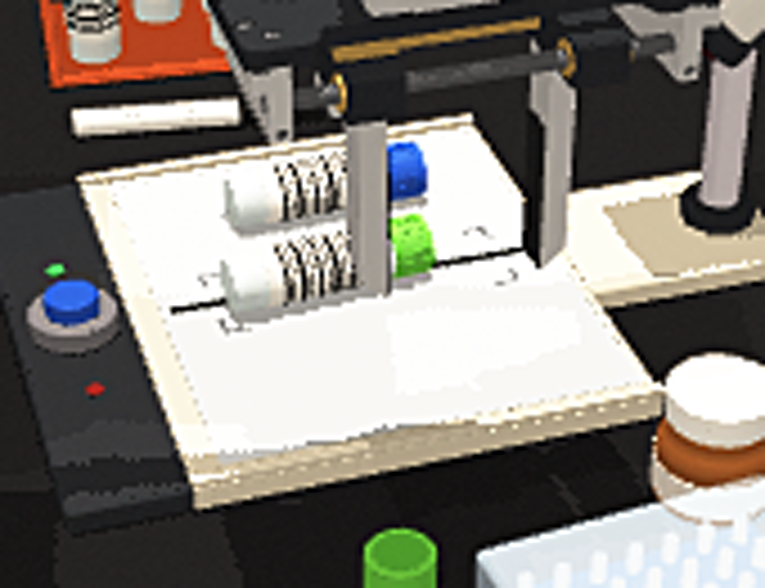

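```bash
python3 -c "
from h import *
c=read_camera('top')
im=c['img'];h=cv2.cvtColor(im,cv2.COLOR_BGR2HSV);H,S,V=[h[...,i].astype(int) for i in range(3)]
E=lambda u,v,z:lf(cast(c,[250+u/4.5,150+v/4.2],z)[0]).round(4)
for p in [(437,291,.03),(423,520,.024)]: print(E(*p))
for a,b,v in[(399,473,312),(397,470,350),(391,466,420),(386,462,490),(385,459,510)]: print('sil',E((a+b)/2,v,.029),np.subtract(E(a,v,.029),E(b,v,.029)))
# label rings centroid
m=(V<190)&(S<80);m[:235]=0;m[264:]=0;m[:,:337]=0;m[:,355:]=0
# warp per-row profile of gray values
for v in range(218,277,4): print(v,V[v,330:362])
state()"
```

```text
[0.0338 0.0017]
[-0.0653 -0.0095]
sil [0.0247 0.0006] [-0.0052  0.0297]
sil [ 0.0079 -0.0012] [-0.0052  0.0292]
sil [-0.0227 -0.0043] [-0.0053  0.0298]
sil [-0.053  -0.0076] [-0.0054  0.0301]
sil [-0.0616 -0.0082] [-0.0052  0.0292]
218 [248 248 248 249 248 248 248 248 249 244 231 229 234 232 230 233 233 190
 141 171 228 248 251 250 249 248 248 248 248 242 237 236]
222 [248 249 248 249 249 249 249 250 236 212 203 210 220 223 229 237 236 239
 239 231 201 208 215 201 203 240 248 242 237 236 236 236]
226 [249 249 249 249 249 249 249 251 226 201 205 217 225 224 235 243 244 241
 236 230 221 217 212 201 194 227 238 238 237 237 237 237]
230 [249 249 249 249 249 249 249 250 218 187 206 222 231 238 242 246 248 246
 243 240 234 221 188 164 167 223 238 237 237 237 237 237]
234 [249 249 249 249 249 249 250 244 212 206 224 233 240 245 247 249 250 250
 249 246 241 235 226 200 226 238 238 237 237 237 237 237]
238 [249 249 249 249 249 250 251 229 217 233 244 249 252 254 255 255 255 254
 253 245 235 230 219 192 226 239 239 239 238 238 238 238]
242 [249 249 249 250 250 250 245 212 199 221 233 239 243 2
[... 586 characters left out ...]
0 239 239 239 239 239 239 239]
262 [250 250 250 250 245 221 217 233 243 248 250 248 249 251 251 248 244 241
 237 230 220 199 228 240 239 239 239 239 239 239 239 239]
266 [250 250 250 250 245 222 213 225 233 239 243 247 249 251 251 249 245 241
 234 224 204 177 225 240 239 239 239 239 239 239 239 239]
270 [250 250 250 251 245 220 218 230 235 240 244 248 250 251 250 247 243 238
 230 219 193 218 236 240 239 239 239 239 239 239 239 239]
274 [250 250 250 251 251 246 209 146 117 117 142 154 154 165 170 172 175 180
 178 175 168 174 193 229 239 239 239 238 239 238 239 238]
clk 7.9 lf [-0.0062 -0.148 ] z 0.1238 head-line deg -0.14 F [-0.23  0.1  -0.01] op 0.0599 q [-0.4   0.31  1.67  0.    1.16 -0.21]
```

```bash
python3 -m jog '[{"x":0,"y":-0.03,"z":0,"spin":0,"gripper":0.36},{"x":0,"y":-0.06,"z":0.02,"spin":0,"gripper":0.36},{"x":0,"y":-0.085,"z":0.04,"spin":0,"gripper":0.36},{"x":0,"y":-0.095,"z":0.06,"spin":0,"gripper":0.36},{"x":0,"y":-0.095,"z":0.08,"spin":0,"gripper":0.36},{"x":0,"y":-0.095,"z":0.095,"spin":0,"gripper":0.36},{"x":0,"y":-0.095,"z":0.099,"spin":0,"gripper":0.36},{"x":0,"y":-0.095,"z":0.099,"spin":0,"gripper":0.36},{"x":0,"y":-0.095,"z":0.099,"spin":0,"gripper":0.36}]'; python3 -c "
from h import *
go(-.005,-.0254,.0245)"
```

```text
clock: 8.65
eef_pos: [0.5559, -0.0582, 0.0246]
ee_rot: [-0.0, 0.995, -0.095, -0.0]
ft_force: [0.3, -0.7, -0.1]
opening: 0.0604
clk 8.65 lf [-0.0061 -0.0524] z 0.0246 head-line deg -0.09 F [ 0.27 -0.74 -0.13] op 0.0604 q [-0.23  0.41  1.8   0.    0.93 -0.04]
shift tool [ 0.0011 -0.027   0.0001]
```

```bash
python3 -m jog '[{"x":0.001,"y":-0.004,"z":0,"spin":0,"gripper":0.36},{"x":0.001,"y":-0.009,"z":0,"spin":0,"gripper":0.36},{"x":0.001,"y":-0.014,"z":0,"spin":0,"gripper":0.36},{"x":0.001,"y":-0.018,"z":0,"spin":0,"gripper":0.36},{"x":0.001,"y":-0.021,"z":0,"spin":0,"gripper":0.36},{"x":0.001,"y":-0.022,"z":0,"spin":0,"gripper":0.36},{"x":0.001,"y":-0.023,"z":0,"spin":0,"gripper":0.36},{"x":0.001,"y":-0.024,"z":0,"spin":0,"gripper":0.36},{"x":0.001,"y":-0.025,"z":0,"spin":0,"gripper":0.36},{"x":0.001,"y":-0.026,"z":0,"spin":0,"gripper":0.36},{"x":0.001,"y":-0.0265,"z":0,"spin":0,"gripper":0.36},{"x":0.001,"y":-0.027,"z":0,"spin":0,"gripper":0.36},{"x":0.001,"y":-0.027,"z":0,"spin":0,"gripper":0.36}]'; python3 -m jog '[{"x":0,"y":0.004,"z":0,"spin":0,"gripper":0.36},{"x":0,"y":0.012,"z":0,"spin":0,"gripper":0.36},{"x":0,"y":0.02,"z":-0.01,"spin":0,"gripper":0.36},{"x":0,"y":0.04,"z":-0.03,"spin":0,"gripper":0.36},{"x":0,"y":0.07,"z":-0.06,"spin":0,"gripper":0.36},{"x":0,"y":0.1,"z":-0.09,"spin":0,"gripper":0.36},{"x":0,"y":0.12,"z":-0.1,"spin":0,"gripper":0.36},{"x":0,"y":0.12,"z":-0.1,"spin":0,"gripper":0.36},{"x":0,"y":0.12,"z":-0.1,"spin":0,"gripper":0.36}]'; python3 -c "
from h import *
c=read_camera('top')
cv2.imwrite('pics/top9z.png',cv2.resize(c['img'][150:290,250:420],None,fx=4.5,fy=4.2,interpolation=cv2.INTER_CUBIC))
V=c['img'].max(2).astype(int)
h=cv2.cvtColor(c['img'],cv2.COLOR_BGR2HSV)
H,S,VV=[h[...,i].astype(int) for i in range(3)]
for ce,s,_ in comps((H>40)&(H<80)&(S>120)&(VV>60)):
    if 290<ce[0]<400 and 180<ce[1]<290: print(ce.round(1),s, lf(cast(c,ce,.032)[0]).round(4))
state()"
```

```text
clock: 9.73
eef_pos: [0.562, -0.0318, 0.0246]
ee_rot: [-0.0, 0.995, -0.095, -0.0]
ft_force: [-0.5, -0.7, 0.6]
opening: 0.06
clock: 10.48
eef_pos: [0.5394, -0.1513, 0.1259]
ee_rot: [0.0, 0.995, -0.096, 0.001]
ft_force: [0.9, 0.4, 0.1]
opening: 0.0601
[344.5 223.7] [337 219  16  11 149] [0.0244 0.005 ]
clk 10.53 lf [-0.0058 -0.1458] z 0.1247 head-line deg -0.2 F [-0.65  1.45 -0.19] op 0.0597 q [-0.4   0.31  1.67  0.    1.17 -0.2 ]
```

View pics/top9z.png

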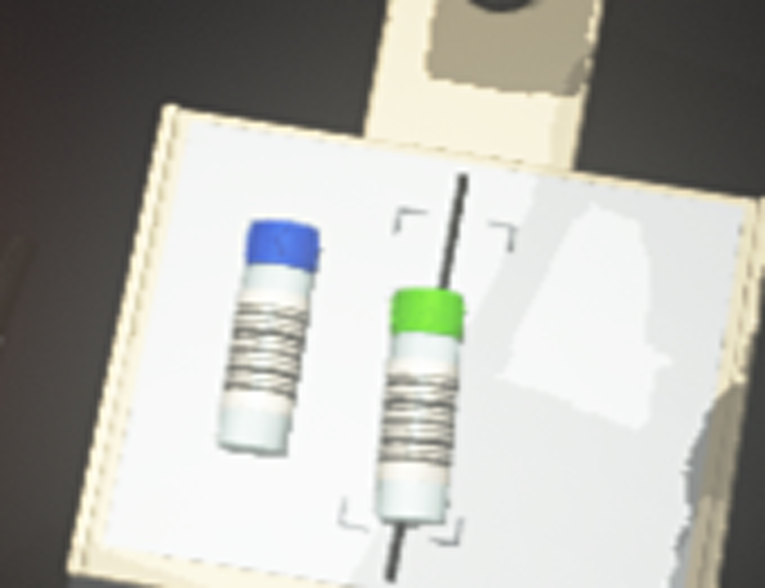

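Cap moved to y=+5.0 mm, so the centre is at about (-16, 0) mm with yaw ≈ 0.10 rad, within limits. Next is the button.

```bash
python3 -m jog '[{"x":-0.03,"y":-0.03,"z":0,"spin":0,"gripper":1},{"x":-0.06,"y":-0.06,"z":0,"spin":0,"gripper":1},{"x":-0.09,"y":-0.09,"z":0,"spin":0,"gripper":1},{"x":-0.12,"y":-0.12,"z":0.01,"spin":0,"gripper":1},{"x":-0.132,"y":-0.146,"z":0.03,"spin":0,"gripper":1},{"x":-0.132,"y":-0.146,"z":0.05,"spin":0,"gripper":1},{"x":-0.132,"y":-0.146,"z":0.06,"spin":0,"gripper":1},{"x":-0.132,"y":-0.146,"z":0.06,"spin":0,"gripper":1},{"x":-0.132,"y":-0.146,"z":0.06,"spin":0,"gripper":1},{"x":-0.132,"y":-0.146,"z":0.06,"spin":0,"gripper":1}]'; python3 -c "
from h import *
for n in('side',):
    c=read_camera(n); x,y=230,200
    cv2.imwrite(f'pics/{n}10.png',cv2.resize(c['img'][y:y+120,x:x+150],None,fx=5,fy=5))
go(-.138,0,.030)"
```

```text
clock: 11.37
eef_pos: [0.4371, 0.019, 0.065]
ee_rot: [-0.001, 0.995, -0.096, -0.001]
ft_force: [0.1, -0.2, -0.4]
opening: 0.001
clk 11.42 lf [-0.1368  0.0009] z 0.0653 head-line deg -0.2 F [ 0.82 -0.49  0.86] op 0.0004 q [-0.12  0.21  2.    0.    0.94  0.07]
shift tool [-0.0012  0.001   0.0353]
```

View pics/side10.png

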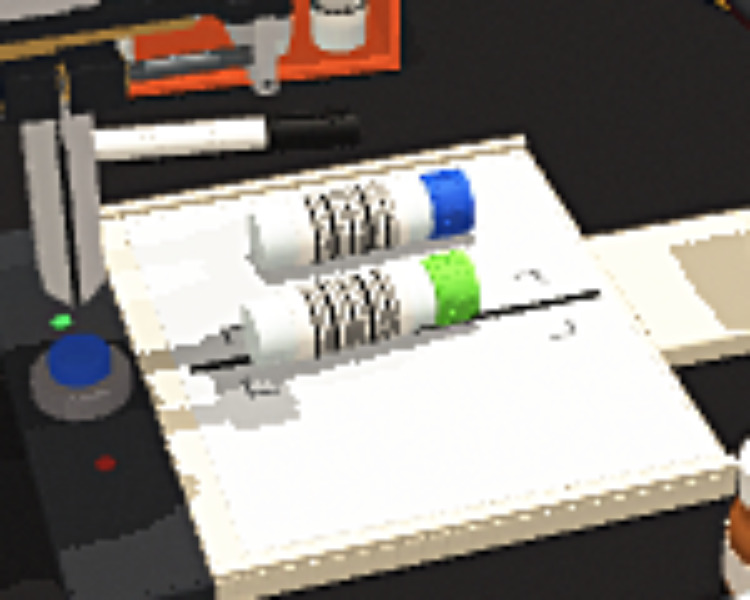

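The tips are over the button, and the vial lies on the line. Pressing now.

```bash
python3 -m jog '[{"x":-0.001,"y":0.001,"z":0.01,"spin":0,"gripper":1},{"x":-0.001,"y":0.001,"z":0.02,"spin":0,"gripper":1},{"x":-0.001,"y":0.001,"z":0.027,"spin":0,"gripper":1},{"x":-0.001,"y":0.001,"z":0.03,"spin":0,"gripper":1},{"x":-0.001,"y":0.001,"z":0.032,"spin":0,"gripper":1},{"x":-0.001,"y":0.001,"z":0.034,"spin":0,"gripper":1},{"x":-0.001,"y":0.001,"z":0.0355,"spin":0,"gripper":1},{"x":-0.001,"y":0.001,"z":0.0355,"spin":0,"gripper":1},{"x":-0.001,"y":0.001,"z":0.0355,"spin":0,"gripper":1}]'; python3 -c "
from h import *
state()"
```

```text
clock: 12.17
eef_pos: [0.4364, 0.0177, 0.0303]
ee_rot: [-0.0, 0.995, -0.096, 0.0]
ft_force: [-1.9, -1.1, 4.8]
opening: 0.0002
clk 12.17 lf [-0.1377 -0.0003] z 0.0303 head-line deg -0.18 F [-1.91 -1.13  4.76] op 0.0002 q [-0.12  0.25  2.05  0.    0.84  0.07]
```

Force is 4.8 N at z=30.3 mm, nearly the full stroke. A little further to be sure.

```bash
python3 -m jog '[{"x":0,"y":0,"z":0.001,"spin":0,"gripper":1},{"x":0,"y":0,"z":0.002,"spin":0,"gripper":1},{"x":0,"y":0,"z":0.002,"spin":0,"gripper":1},{"x":0,"y":0,"z":0.002,"spin":0,"gripper":1}]'; python3 -m jog '[{"x":0,"y":0,"z":-0.005,"spin":0,"gripper":1},{"x":0,"y":0,"z":-0.015,"spin":0,"gripper":1},{"x":0,"y":0,"z":-0.04,"spin":0,"gripper":1},{"x":0,"y":0.02,"z":-0.07,"spin":0,"gripper":1},{"x":0,"y":0.06,"z":-0.1,"spin":0,"gripper":1},{"x":0,"y":0.1,"z":-0.12,"spin":0,"gripper":1},{"x":0,"y":0.14,"z":-0.12,"spin":0,"gripper":1},{"x":0,"y":0.15,"z":-0.12,"spin":0,"gripper":1},{"x":0,"y":0.15,"z":-0.12,"spin":0,"gripper":1},{"x":0,"y":0.15,"z":-0.12,"spin":0,"gripper":1},{"x":0,"y":0.15,"z":-0.12,"spin":0,"gripper":1}]'; python3 -c "
from h import *
for n in('side','top'):
    c=read_camera(n); x,y=((230,200),(250,150))[n=='top']
    cv2.imwrite(f'pics/{n}11.png',c['img'])
    cv2.imwrite(f'pics/{n}11z.png',cv2.resize(c['img'][y:y+140,x:x+170],None,fx=4.5,fy=4.2,interpolation=cv2.INTER_CUBIC))
h=cv2.cvtColor(c['img'],cv2.COLOR_BGR2HSV)
H,S,VV=[h[...,i].astype(int) for i in range(3)]
for m in ((H>40)&(H<80)&(S>120)&(VV>60),(H>105)&(H<130)&(S>120)&(VV>80)):
  for ce,s,_ in comps(m):
    print(ce.round(1),s, lf(cast(c,ce,.032)[0]).round(4))
state()"
```

```text
clock: 12.5
eef_pos: [0.4364, 0.0177, 0.03]
ee_rot: [-0.0, 0.995, -0.096, 0.0]
ft_force: [-4.3, -0.1, 16.6]
opening: 0.0002
clock: 13.42
eef_pos: [0.4076, -0.1287, 0.1495]
ee_rot: [-0.001, 0.995, -0.096, 0.0]
ft_force: [0.5, 0.6, 0.6]
opening: 0.0001
[198.4 178.1] [189 170  19  18 255] [0.0628 0.2889]
[166.1 193.1] [156 185  21  18 281] [0.024  0.3422]
[190.6 200. ] [181 192  20  18 252] [0.0189 0.2939]
[158.3 215.6] [148 207  21  18 282] [-0.0203  0.3466]
[344.5 223.8] [337 219  16  11 150] [0.0243 0.0051]
[150.4 238.5] [140 230  22  18 290] [-0.0645  0.351 ]
[175.2 245.6] [165 237  21  18 264] [-0.0694  0.3028]
[304.8 307.8] [303 306   5   5  17] [-0.1376  0.0493]
[369.8  39.1] [355  30  31  17 310] [0.3963 0.0175]
[312.3 207.7] [305 203  15  11 138] [0.0437 0.0685]
[ 38.3 230.2] [ 34 227  10   8  56] [-0.0859  0.5604]
[332.1 312.9] [326 306  14  14 146] [-0.1379  0.    ]
clk 13.52 lf [-0.1386 -0.149 ] z 0.1494 head-line deg -0.09 F [-0.37 -0.21 -0.49] op 0.0005 q [-0.47  0.1   1.89  0.    1.16 -0.28]
```

View pics/top11.png

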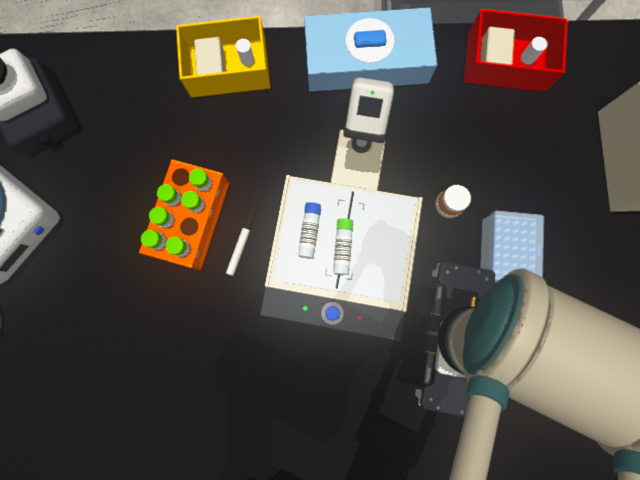

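View pics/side11z.png

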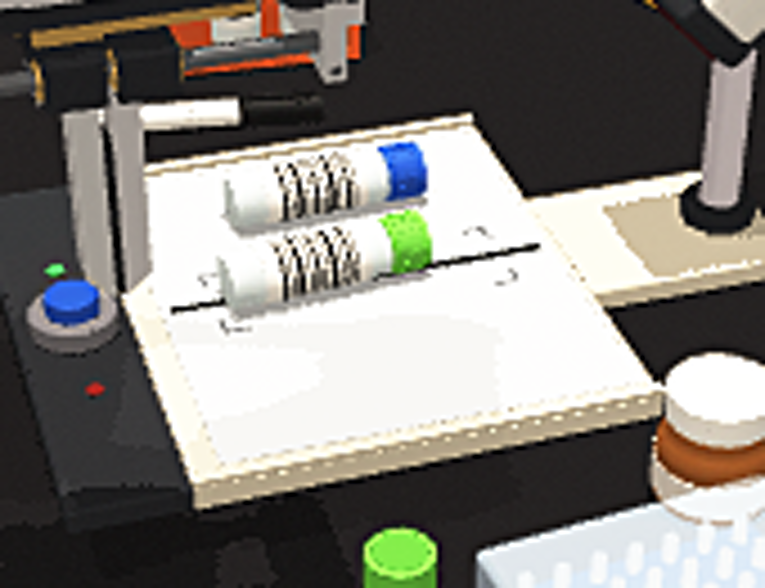

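The vial is on the line, the button is up, and the other objects haven't moved. The loose cap is hidden in the top view, but the side view shows it in its place.

```bash
python3 -c "
from bench import r
print(r.close_job())"
```

```text
the job is handed in; nothing more can be done
None
```

The green-capped vial is on the read line, the button has been pressed and is up again, and the job is handed in at about 13.5 s. No verdict was reported.

- **Rolling:** I pushed the vial from behind with both fingertips, without gripping or lifting it. The first two pushes left it about 3.5 mm short, so I backed off and gave it one small nudge.
- **Vial position at the last check:** the centre is about 16 mm towards the button from the line's middle (limit 30 mm) and within about 1 mm of the line (limit 6 mm). It lies about 0.10 rad off the line (limit 0.15 rad). The angle comes from the picture before the nudge. Pushing did not straighten the roughly 6° skew it started with, and I left that because it was within the limit.
- **Button:** the shut fingertips pressed it to its stop, with the tips at z = 30.0 mm and 16.6 N. The final pictures show it up again.
- **Everything else:** in the final top picture the blue-capped vial and the rack's caps are within 1 mm of where they started. The pen, jar and tip box look unmoved; I did not measure them. The arm hid the loose cap from the top camera; the side view shows it standing in its original place. The arm is clear of everything.

Two moves were refused along the way because I left out row fields; nothing moved.

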